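# Fit the flask tray on the laboratory shaker

### The job

Fit the right tray on the shaker: pick up the flask tray that has the extra square opening, and lower it over the shaker's central shaft with the anti-rotation pin coming up through that opening, until it lies flat and fully home on the drive plate, then let go. Lower it rather than drop it, and leave the plain tray where it is.

Things in the scene. Friction and masses are not known exactly. Their poses are not given: they have to be found in the camera images.
- tray_hub (a point): Hub centre of the loose flask tray, 0.5 kg at most: dark grey plastic plate 170 (x) x 120 x 8 mm, ends turned up to 16 mm; in its middle a flat-sided white hub block 60 (x) x 50 mm (y), from 8 to 56 mm above the underside, to be gripped across its 50 mm. A round 36 mm hole goes down through hub and plate. The point is on the hub axis, 32 mm above the underside; x along the plate towards the square opening, z up.
- tray_opening (a point): Centre of the flask tray's square opening for the pin, 30 x 30 mm, right through the plate, 56 mm from the hub axis along the tray's +x; the point is half-way through the 8 mm plate. Axes as the hub's.
- shaft_foot (a point): Foot of the shaft on top of the shaker's dark drive plate (150 x 110 mm, 60 mm above the bench, on a fixed white housing 190 x 150 mm). z up, x towards the anti-rotation pin. Shaft: steel, 16 mm thick, 42 mm high, tapering at the tip. Pin: 56 mm from the shaft along +x, 8 mm thick, 26 mm high. Tray home: its underside on the drive plate, its x along this x.
- plain_tray_hub (a point): Hub centre of the plain tray, a bystander: same size, material, hub, round hole and axes as the flask tray, but without the square opening. Leave it in place. A beaker, a mug and a jar also stand about.
There are look-alikes about, which are no part of the job. There is more than one size of the part that bears shaft_foot; the job needs the larger.

How it is judged:
By the outcome, as a careful person would: the job done as asked, in the order asked, and still so for the second after the job is handed in, with the robot touching nothing.
It also fails if it takes over 35 s, if anything falls off the work surface, if the arm or the gripper's body presses on something with over 40 N, if the wrist force passes 120 N, or if a joint passes its speed limit or range.

### The arm

A 6-joint arm with a two-finger parallel gripper is mounted at the origin on the work surface. World frame = base frame: x ahead of the robot, y to its left, z up, the work surface at z = 0. Lengths are in m, angles in rad, forces in N, time in s.
With the tool pointing down it reaches from about 0.35 to 0.975 m from the base axis. Payload 4.9 kg.
Tool frame: the origin (TCP) lies midway between the tips of the shut fingers; the grasp point (between the pads) lies 19 mm behind it; z points along the fingers, y is the direction in which the jaws open and shut (so a half turn about z gives the same grasp; the last joint's range is limited). The gripper opens to 85 mm and grips with 20 to 120 N. Pads are 22 mm wide; open, the fingers measure 114 mm over their backs; the gripper's body (76 mm by 85 mm) begins 54 mm behind the grasp point. The pads swing forward as they close: fully open they stand 13 mm farther back than shut.
Start: joints at [-1.366, 0.053, 1.613, -0, 1.476, -0.119], TCP at [0.199, -0.593, 0.193] pointing down, gripper open.
Joint ranges: [-3.01, 3.01], [-1.01, 2.22], [0.06, 2.58], [-1.02, 4.17], [0.09, 2.62], [-3.14, 3.14]. Speed limits (rad/s): [2.57, 2.57, 3.14, 3.14, 3.14, 3.14].

### API

Orientations are given as a unit quaternion [w, x, y, z].
In Python, from plant import state, grab_frame, camera_params, job_done, boxes_of gives the robot as it stands.
- The arm moves only by the tool step_arm, never from a script. Its argument "steps" is a list of rows, each a list of 4 numbers: the shift along the tool's x, y, z in mm, then the turn about the tool's z in degrees. A call has 1 to 8 rows; each row shifts and turns the pose as measured when the row begins, along the tool's axes as they then stand; what a row does not reach is not made up. A row lasts 1/10 s, in which the tool goes at most 50 mm and 8.59 degrees, less where a joint would pass 70% of its speed; a pose out of reach is approached as far as the arm can. A call is refused whole if a number of a shift passes 50 or a number of a turn 8.59, either way. A call with a gripper value outside its range is refused whole. "claw" is the opening in per cent of the stroke, from 0 (shut) to 100 (fully open), set as the call begins (left out, the last holds). The fingers move at their own pace and stop on an object; the grip force is fixed at half the most. Time passes only in rows, so rows that do not move let the fingers close. It gives the time, the measured TCP pose, the force and the opening at its end, in the units of the state.
- state(): the state, without advancing time (a new reading comes with each control period).
- grab_frame(name): name is "scene" or "top"; returns (picture, depth): 480x640x3 uint8, red, green, blue; 480x640 float32, m along the optical axis (not along the pixel's ray), 0 where there is no reading.
- camera_params(name): a dict with "mtx" (3x3 intrinsics, pixels), "extrinsics" (4x4, takes a point from camera to world coordinates). Camera axes: x right, y down, z forward; pixel columns grow to the right and rows downward; lengths in m; the calibration is good to about 2 mm. A picture is of the moment at which its call begins. camera_params takes no time and is no camera call.
- job_done(): hands the job in, once; it reports no verdict.
Trained networks look in the newest picture that a camera, given by its name, has taken for a name from the list of things; names that differ only in an ending like _2 or _b are one class to them, and where a whole thing is asked for, a point or a joint stands for the part that bears it (a point fixed in the world has none). Each returns a list of dicts, best first, with "p" (0 to 1); they miss things now and then, are a little off and sometimes report something else, mostly with a low value. They report only what shows in the picture. A call takes as long as a camera call. They do not tell look-alikes from the thing itself.
- boxes_of(camera, label): "box" ([left, top, width, height] in pixels, round what is visible of it).
The state is a dict: "time": time; "joint_pos": joint angles; "joint_vel": joint speeds; "joint_efforts": joint torques, N m; "tool_pos": TCP position; "tool_rot": TCP orientation; "contact_force": force on the tool from outside, world axes, zero at the start; "ft_torque": the same for the moment, N m; "gripper_width": opening from 0.0 (shut) to 1.0 (fully open).
Only numpy, scipy, OpenCV 4.12 (cv2) and the standard library are available. Lean on these libraries where they do the work, as an engineer would, in place of code of your own. Each camera call takes 0.05 s, during which the arm holds its last target. There are 200 camera calls.

## Working session

There is one attempt and no reset: what is moved stays moved. The work goes in short steps, Python scripts to look and compute and a tool call to move; the robot and the scene stay as the last step left them, time stands still between calls to the robot, and variables do not carry over. Pictures are saved under pics/ and viewed, about 8 in all and at most 12, crops included, and the job is handed in when it is done.

Besides the shell and the picture viewer there is one more tool, called after "Call:" by a JSON object that holds its "api" and its "payload". step_arm: Moves the arm, as the interface text tells. Its arguments: {"type":"object","properties":{"steps":{"type":"array"},"claw":{"type":"number"}},"required":["steps"]}

```bash
mkdir -p pics; cat > h.py <<'E'
import numpy as np, cv2
from plant import *
def grab(n,save=None):
    p,d=grab_frame(n); c=camera_params(n)
    if save: cv2.imwrite('pics/'+save,cv2.cvtColor(p,cv2.COLOR_RGB2BGR))
    K=np.array(c['mtx']);T=np.array(c['extrinsics'])
    v,u=np.mgrid[:480,:640]
    X=np.stack([(u-K[0,2])/K[0,0]*d,(v-K[1,2])/K[1,1]*d,d],-1)
    W=X@T[:3,:3].T+T[:3,3]; W[d==0]=np.nan
    return p,d,W,K,T
E
python3 - <<'E'
from h import *
s=state();print(s['time'],s['tool_pos'],s['tool_rot'],s['contact_force'])
for n in('top','scene'):
    p,d,W,K,T=grab(n,n+'0.png'); np.save(n+'0.npy',W)
    print(n,T.round(3).tolist(),K[0,0])
    for l in('tray_hub','shaft_foot','tray_opening','plain_tray_hub'):
        for b in boxes_of(n,l)[:5]:
            x,y,w,h=b['box'];print(l,[round(q) for q in b['box']],round(b['p'],2),W[int(min(479,y+h/2)),int(min(639,x+w/2))].round(3))
E
```

```text
0.0 [ 0.19871094 -0.59182288  0.1921599 ] [-1.03253770e-03  9.86924940e-01  1.61177218e-01 -4.06613104e-05] [ 0.41277822 -0.72878273  0.12464516]
top [[0.021, -0.996, 0.084, 0.452], [-1.0, -0.019, 0.017, 0.034], [-0.016, -0.084, -0.996, 0.939], [0.0, 0.0, 0.0, 1.0]] 433.11218813078676
tray_hub [458, 205, 80, 96] 0.66 [ 0.492 -0.335  0.004]
shaft_foot [197, 186, 75, 97] 0.96 [0.519 0.218 0.07 ]
shaft_foot [113, 165, 66, 76] 0.82 [0.58  0.41  0.047]
tray_opening [454, 208, 87, 95] 0.63 [ 0.486 -0.316  0.054]
plain_tray_hub [332, 197, 70, 88] 0.77 [ 0.515 -0.055  0.002]
scene [[-0.426, 0.752, -0.503, 0.982], [0.905, 0.36, -0.228, 0.241], [0.009, -0.552, -0.834, 0.79], [0.0, 0.0, 0.0, 1.0]] 434.5467191156558
tray_hub [150, 155, 87, 67] 0.66 [ 0.508 -0.315  0.027]
shaft_foot [461, 303, 88, 98] 0.72 [0.6   0.418 0.047]
shaft_foot [359, 229, 105, 109] 0.65 [0.55  0.223 0.061]
tray_opening [148, 155, 90, 69] 0.6 [ 0.512 -0.315  0.028]
tray_opening [254, 200, 78, 76] 0.25 [ 0.543 -0.036  0.049]
plain_tray_hub [252, 200, 76, 75] 0.7 [ 0.541 -0.047  0.04 ]
```

View pics/top0.png

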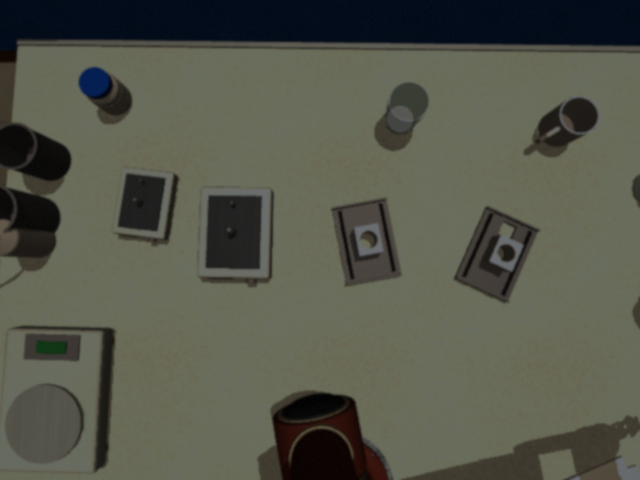

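View pics/scene0.png

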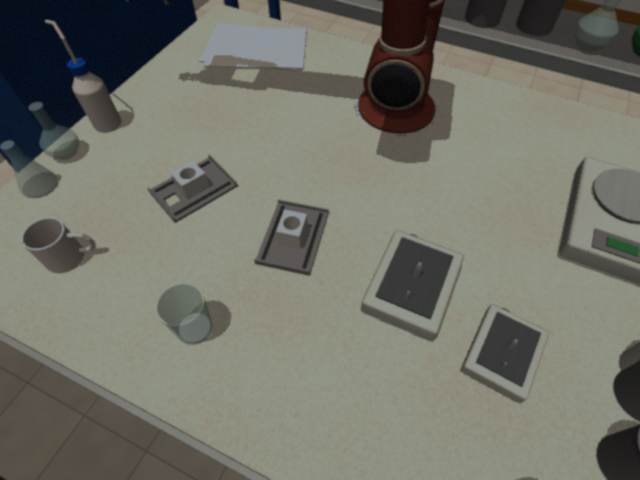

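The top view shows the flask tray at (498,253), with its opening at about (507,230). The plain tray is at (366,241). The larger shaker is at (235,232), with its shaft at (231,231) and pin at (233,203). The smaller look-alike is at (144,204).

```bash
cat > m.py <<'E'
from h import *
def rect(W,m):
    P=W[m][:,:2]; P=P[np.isfinite(P).all(1)]
    (c,sz,a)=cv2.minAreaRect((P*1000).astype(np.float32)); return len(P),np.round(c,1),np.round(sz,1),round(a,1),P.mean(0).round(4)
def big(m):
    n,l,s,_=cv2.connectedComponentsWithStats(m.astype(np.uint8)); return l==1+s[1:,4].argmax() if n>1 else m
def win(W,x0,x1,y0,y1,z0,z1):
    return (W[...,0]>x0)&(W[...,0]<x1)&(W[...,1]>y0)&(W[...,1]<y1)&(W[...,2]>z0)&(W[...,2]<z1)
E
python3 - <<'E'
from m import *
for n in('top','scene'):
    W=np.load(n+'0.npy');p=cv2.imread('pics/'+n+'0.png').max(2)
    print(n,'bench z',np.nanmedian(W[win(W,.4,.6,-.22,-.15,-.05,.05)][:,2]))
    print('hub',rect(W,big(win(W,.38,.62,-.45,-.2,.046,.07))))
    print('plate',rect(W,big(win(W,.38,.62,-.45,-.2,.0045,.07))))
    print('drive',rect(W,big(win(W,.38,.68,.1,.34,.05,.075)&(p<90))))
    print('housing',rect(W,big(win(W,.38,.68,.1,.34,.03,.075))))
    m=win(W,.45,.65,.15,.3,.066,.13); 
    print(np.c_[np.argwhere(m),W[m].round(4)].tolist() if m.sum()<60 else m.sum())
    m=big(win(W,.38,.68,.1,.34,.05,.075)&(p<90)); print('z plate',np.nanmedian(W[m][:,2]))
a=cv2.imread('pics/top0.png'); s=cv2.imread('pics/scene0.png')
r=lambda i:cv2.convertScaleAbs(cv2.resize(i,(400,560)),alpha=1.6)
f=lambda i:cv2.resize(i,(400,400),interpolation=cv2.INTER_CUBIC)
cv2.imwrite('pics/crops.png',cv2.convertScaleAbs(np.hstack([f(a[180:290,180:290]),f(a[200:310,440:550])]),alpha=1.8))
E
```

```text
top bench z -0.0006420868839916993
hub (583, array([ 491.9, -332.3]), array([51.8, 60.8]), 66.0, array([ 0.4916, -0.3315]))
plate (4233, array([ 491.8, -332.7]), array([121.6, 171. ]), 65.9, array([ 0.4894, -0.328 ]))
drive (3970, array([523.5, 223.2]), array([154.1, 114.9]), 0.1, array([0.5223, 0.2217]))
housing (6584, array([519.8, 223. ]), array([151. , 199.1]), 89.8, array([0.5214, 0.2199]))
86
z plate 0.058947095727762244
scene bench z 0.00010946094315056332
hub (433, array([ 493.1, -333.2]), array([55.8, 60.9]), 67.0, array([ 0.4951, -0.3312]))
plate (2885, array([ 493.1, -334.6]), array([128.4, 170. ]), 66.2, array([ 0.4992, -0.3247]))
drive (3661, array([526.6, 223.5]), array([150.3, 108.1]), 0.2, array([0.5317, 0.2244]))
housing (6695, array([520.9, 222.5]), array([202.5, 150.1]), 0.1, array([0.5404, 0.2244]))
143
z plate 0.06010917279343109
```

View pics/crops.png

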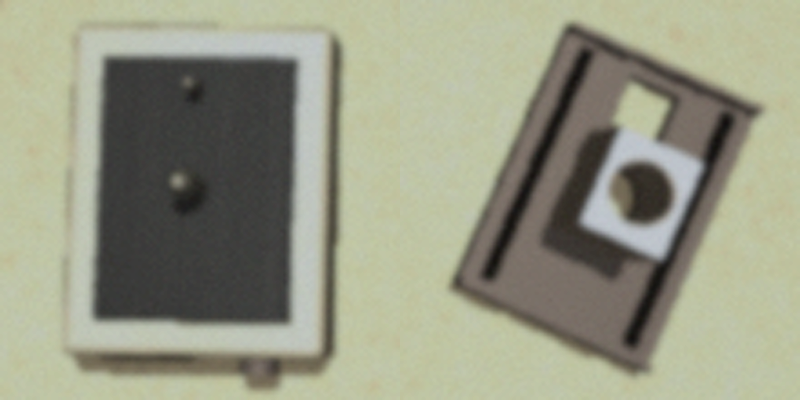

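```bash
python3 - <<'E'
from m import *
def proj(n,uv,z):
    c=camera_params(n);K=np.array(c['mtx']);T=np.array(c['extrinsics'])
    r=np.c_[(np.asarray(uv,float)-K[:2,2])/[K[0,0],K[1,1]],np.ones(len(uv))]@T[:3,:3].T
    return (T[:3,3]+r*((z-T[2,3])/r[:,2])[:,None])[:,:2]
for n in('top','scene'):
    W=np.load(n+'0.npy');p=cv2.imread('pics/'+n+'0.png').max(2)
    m=big(win(W,.38,.68,.1,.34,.05,.075)&(p<90)).astype(np.uint8)
    m=cv2.morphologyEx(m,cv2.MORPH_CLOSE,np.ones((9,9)))
    c=cv2.convexHull(max(cv2.findContours(m,0,1)[0],key=len))[:,0]
    P=proj(n,c,.06); r=cv2.minAreaRect((P*1000).astype(np.float32)); print(n,'drive',r)
    q=cv2.approxPolyN(c.reshape(-1,1,2),4)[0] if hasattr(cv2,'approxPolyN') else c
    Q=proj(n,q,.06)*1000; print(Q.round(0).tolist(),'centre',Q.mean(0).round(1),'edge yaws',[round(float(np.degrees(np.arctan2(*(Q[(i+1)%4]-Q[i])[::-1]))),1) for i in range(4)])
    for z0,z1,nm in((.09,.13,'shaft'),(.075,.13,'all')):
        M=W[win(W,.45,.65,.15,.3,z0,z1)]; 
        for lab,k in(('shaft',M[:,0]<.551),('pin',M[:,0]>=.551)): print(nm,lab,k.sum(),np.median(M[k],0).round(4) if k.any() else '')
print('top tips',proj('top',[[180+180/400*110,180+183/400*110]],.100),proj('top',[[180+190/400*110,180+85/400*110]],.086))
E
```

```text
top drive ((522.788818359375, 221.4783935546875), (152.5137939453125, 113.2812728881836), 0.1548595279455185)
[[599.0, 165.0], [448.0, 165.0], [445.0, 278.0], [597.0, 279.0]] centre [522.5 221.8] edge yaws [-179.7, 91.2, 0.1, -89.0]
shaft shaft 52 [0.5238 0.2214 0.0954]
shaft pin 0 
all shaft 61 [0.5234 0.2203 0.0945]
all pin 14 [0.5793 0.2221 0.0824]
scene drive ((527.9505004882812, 223.4803466796875), (150.38131713867188, 107.88595581054688), 0.15127220749855042)
[[453.0, 277.0], [603.0, 278.0], [603.0, 170.0], [453.0, 170.0]] centre [528.  223.7] edge yaws [0.1, -90.2, -180.0, 90.2]
shaft shaft 57 [0.5287 0.2231 0.0952]
shaft pin 0 
all shaft 91 [0.5303 0.2231 0.0927]
all pin 22 [0.5837 0.2229 0.0823]
top tips [[0.52186039 0.22060723]] [[0.57707063 0.22026171]]
```

Call:
{"api": "step_arm", "payload": {"steps": [[0,0,0,8.5],[0,0,0,8.5],[0,0,0,8.5],[0,0,0,8.5],[0,0,0,8.5],[0,0,0,0]], "claw": 100}}

```text
time: 1.1
tool_pos: [0.1989, -0.5926, 0.1936]
tool_rot: [0.0, 0.977, -0.214, 0.0]
contact_force: [-0.4, 0.0, -0.5]
gripper_width: 1.0
```

Call:
{"api": "step_arm", "payload": {"steps": [[20,-45,0,0],[20,-45,0,0],[20,-45,0,0],[20,-45,0,0],[20,-45,0,0],[20,-45,0,0],[20,-45,0,0],[18,-44,20,-0.7]]}}

```text
time: 1.9
tool_pos: [0.4931, -0.3314, 0.1787]
tool_rot: [0.004, 0.98, -0.2, 0.004]
contact_force: [0.8, -0.6, 0.8]
gripper_width: 0.999
```

```bash
cat > go.py <<'E'
import sys
from h import *
def rel(x,y,z,yaw):
    s=state();q=s['tool_rot'];a=2*np.arctan2(q[2],q[1]);p=s['tool_pos']
    d=np.array([x,y])-p[:2];c,sn=np.cos(a),np.sin(a)
    print('t',s['time'],'pos',np.round(p,4),'tilt',np.round([q[0],q[3]],4),'yaw',np.degrees(a).round(2),'dx dy dz(mm)',np.round(1000*np.array([d@[c,sn],d@[sn,-c],p[2]-z]),1),'turn',round(float(np.degrees(a)-yaw),2),'F',np.round(s['contact_force'],1),'w',round(float(s['gripper_width']),3))
if __name__=='__main__': rel(*map(float,sys.argv[1:5]))
E
python3 - <<'E'
from m import *; from go import rel
for n in('top','scene'):
    p,d,W,K,T=grab(n,n+'1.png')
    print(n,'hub',rect(W,big(win(W,.43,.55,-.40,-.27,.046,.062))))
rel(.4925,-.3327,.014,-24)
E
```

```text
top hub (583, array([ 491.5, -332.6]), array([52. , 60.4]), 66.0, array([ 0.4914, -0.3315]))
scene hub (440, array([ 493.3, -332.9]), array([54.6, 61. ]), 65.4, array([ 0.4952, -0.3308]))
t 2.0 pos [ 0.4921 -0.3267  0.1727] tilt [ 0.0003 -0.0002] yaw -22.72 dx dy dz(mm) [  2.7   5.4 158.7] turn 1.28 F [-0.3  0.  -0.2] w 1.0
```

Call:
{"api": "step_arm", "payload": {"steps": [[2.5,5,20,1.2],[0,0,30,0],[0,0,25,0],[0,0,0,0],[0,0,0,0]]}}

```text
time: 2.5
tool_pos: [0.4938, -0.3331, 0.0978]
tool_rot: [0.002, 0.98, -0.2, 0.001]
contact_force: [0.2, 0.5, 1.0]
gripper_width: 1.001
```

```bash
python3 go.py .4925 -.3327 .014 -24
```

```text
t 2.5 pos [ 0.4938 -0.3331  0.0978] tilt [0.0018 0.001 ] yaw -23.02 dx dy dz(mm) [-1.4  0.2 83.8] turn 0.98 F [0.2 0.5 1. ] w 1.001
```

Call:
{"api": "step_arm", "payload": {"steps": [[-1,0,30,1],[0,0,25,0],[0,0,15,0],[0,0,9,0],[0,0,0,0]]}}

```text
time: 3.0
tool_pos: [0.4975, -0.3391, 0.0262]
tool_rot: [0.006, 0.978, -0.207, 0.007]
contact_force: [0.1, -1.0, -0.8]
gripper_width: 1.0
```

```bash
python3 go.py .4925 -.3327 .015 -24
```

```text
t 3.0 pos [ 0.4975 -0.3391  0.0262] tilt [0.0056 0.0074] yaw -23.91 dx dy dz(mm) [-7.2 -3.8 11.2] turn 0.09 F [ 0.1 -1.  -0.8] w 1.0
```

Call:
{"api": "step_arm", "payload": {"steps": [[0,0,0,0],[0,0,0,0]]}}

```text
time: 3.2
tool_pos: [0.4987, -0.3403, 0.0286]
tool_rot: [0.006, 0.978, -0.207, 0.009]
contact_force: [0.5, 0.2, -0.6]
gripper_width: 0.998
```

```bash
python3 go.py .4925 -.3327 .015 -24
```

```text
t 3.2 pos [ 0.4987 -0.3403  0.0286] tilt [0.0064 0.0089] yaw -23.89 dx dy dz(mm) [-8.8 -4.4 13.6] turn 0.11 F [ 0.5  0.2 -0.6] w 0.998
```

```bash
python3 - <<'E'
from m import *; from go import rel
s=state();print(np.round(s['joint_pos'],4),np.round(s['joint_vel'],3),np.round(s['joint_efforts'],1),s['ft_torque'])
p,d,W,K,T=grab('scene','scene2.png')
rel(.4925,-.3327,.015,-24)
s=state();print(np.round(s['joint_pos'],4),np.round(s['joint_vel'],3))
cv2.imwrite('pics/c2.png',cv2.convertScaleAbs(cv2.resize(cv2.imread('pics/scene2.png')[90:260,110:310],(800,600*680//600),interpolation=cv2.INTER_CUBIC)[:600],alpha=1.7))
E
```

```text
[-0.7206  0.1434  1.8056 -0.0027  1.1709  1.2682] [ 0.001 -0.011 -0.015 -0.001  0.001 -0.002] [ -0.  -39.  -32.8  -0.   -0.1   0. ] [-0.00135475  0.03489819  0.01112171]
t 3.25 pos [ 0.499  -0.3405  0.0289] tilt [0.0066 0.0092] yaw -23.89 dx dy dz(mm) [-9.1 -4.5 13.9] turn 0.11 F [-0.3  0.3 -0.3] w 1.001
[-0.7206  0.1431  1.8052 -0.0027  1.1707  1.2682] [ 0.001 -0.     0.     0.001 -0.004  0.003]
```

View pics/c2.png

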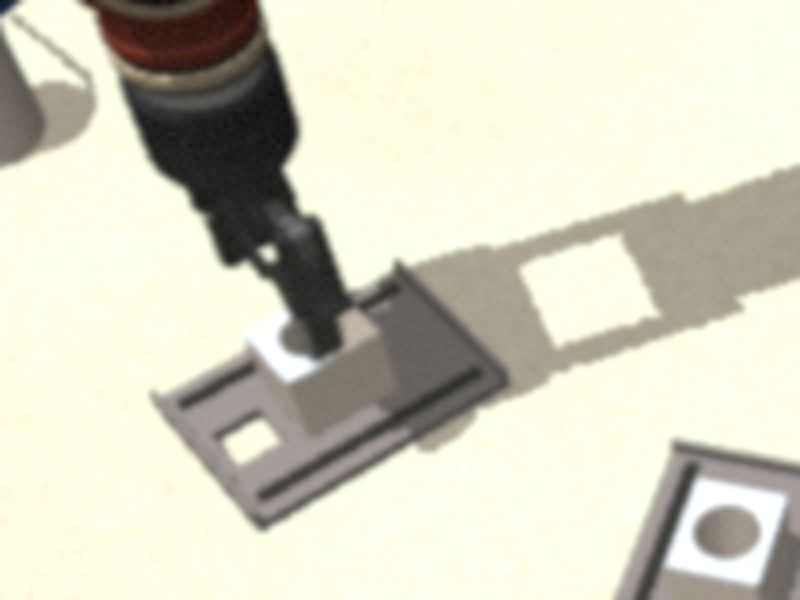

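```bash
python3 - <<'E'
from m import *
for n in('scene','top'):
    p,d,W,K,T=grab(n,n+'3.png'); np.save(n+'3.npy',W)
    W0=np.load(n+'0.npy')
    m=win(W,.38,.62,-.45,-.22,.0,.14)&(np.abs(W[...,2]-W0[...,2])>.012)
    M=W[m]; a=np.radians(-24); R=np.array([[np.cos(a),np.sin(a)],[-np.sin(a),np.cos(a)]])
    L=(M[:,:2]-[.4925,-.3327])@R.T*1000
    for z in range(20,140,10):
        k=(M[:,2]*1000>=z)&(M[:,2]*1000<z+10)
        if k.sum()>3: print(n,z,k.sum(),'x',np.percentile(L[k,0],[5,95]).round(),'y',np.percentile(L[k,1],[5,50,95]).round())
E
```

```text
scene 80 34 x [ 2. 20.] y [-49. -45.  50.]
scene 90 67 x [ 3. 20.] y [-50.  44.  51.]
scene 100 47 x [ 3. 20.] y [-49.  45.  52.]
scene 110 21 x [15. 20.] y [-53. -47.  44.]
scene 120 35 x [ 1. 22.] y [-54.  48.  69.]
scene 130 99 x [-1. 21.] y [35. 65. 71.]
top 80 9 x [-3.  1.] y [41. 44. 48.]
top 90 9 x [-4.  1.] y [40. 45. 50.]
top 100 8 x [-4.  1.] y [39. 45. 49.]
top 110 4 x [-5. -1.] y [39. 44. 49.]
top 120 18 x [-7.  3.] y [39. 49. 67.]
top 130 81 x [-6. 15.] y [39. 65. 70.]
```

```bash
python3 - <<'E'
from m import *
c=camera_params('scene');K=np.array(c['mtx']);T=np.array(c['extrinsics']);Ti=np.linalg.inv(T)
a=np.radians(-24);ex=np.array([np.cos(a),np.sin(a)]);ey=np.array([-np.sin(a),np.cos(a)])
def px(P): q=Ti[:3,:3]@P+Ti[:3,3];q=K@q;return (q[:2]/q[2]).round(1)
for y in(45,-45):
  for z in(.03,.042,.06,.08): print(y,z,px(np.r_[np.array([.4925,-.3327])+ex*.010+ey*y/1000,z]))
W=np.load('scene3.npy')
for v in range(160,200,3): print(v,[tuple(W[v,u].round(3)) for u in(184,188,192,196)])
E
```

```text
45 0.03 [196.8 193.6]
45 0.042 [195.5 190.1]
45 0.06 [193.5 184.8]
45 0.08 [191.3 178.6]
-45 0.03 [176.6 171.3]
-45 0.042 [175.2 167.8]
-45 0.06 [173.  162.3]
-45 0.08 [170.4 155.9]
160 [(np.float64(0.534), np.float64(-0.281), np.float64(0.155)), (np.float64(0.529), np.float64(-0.275), np.float64(0.154)), (np.float64(0.517), np.float64(-0.278), np.float64(0.141)), (np.float64(0.411), np.float64(-0.382), np.float64(0.0))]
163 [(np.float64(0.538), np.float64(-0.279), np.float64(0.152)), (np.float64(0.522), np.float64(-0.286), np.float64(0.134)), (np.float64(0.521), np.float64(-0.276), np.float64(0.137)), (np.float64(0.517), np.float64(-0.269), np.float64(0.136))]
166 [(np.float64(0.535), np.float64(-0.285), np.float64(0.138)), (np.float64(0.531), np.float64(-0.279), np.float64(0.137)), (np.float64(0.527), np.float64(-0.272), np.float64(0.137)), (np.float64(0.52), np.float64(-0.269), np.float64(0.131))]
169 [(np.float64(0.526), np.float64(-0.3), np.float64(0.114)), (np.float64(0.535), np.float64(-0.278), np.float64(0.132)), (np.float64(0.53), np.float64(-0.272), np.float64(0.13)), (np.f
[... 1792 characters left out ...]
oat64(-0.325), np.float64(0.027)), (np.float64(0.523), np.float64(-0.32), np.float64(0.023)), (np.float64(0.513), np.float64(-0.318), np.float64(0.014)), (np.float64(0.507), np.float64(-0.313), np.float64(0.01))]
196 [(np.float64(0.526), np.float64(-0.333), np.float64(0.009)), (np.float64(0.525), np.float64(-0.321), np.float64(0.014)), (np.float64(0.516), np.float64(-0.319), np.float64(0.006)), (np.float64(0.514), np.float64(-0.308), np.float64(0.009))]
199 [(np.float64(0.533), np.float64(-0.328), np.float64(0.009)), (np.float64(0.53), np.float64(-0.319), np.float64(0.01)), (np.float64(0.524), np.float64(-0.313), np.float64(0.006)), (np.float64(0.521), np.float64(-0.304), np.float64(0.008))]
```

```bash
cat > tip.py <<'E'
from m import *; from go import rel
import sys
def tip(tx,ty,tyaw,tag,z0=.0,base='0'):
  for n in('scene','top'):
    p,d,W,K,T=grab(n,n+tag+'.png'); W0=np.load(n+base+'.npy')
    m=big(((np.abs(W[...,2]-W0[...,2])>.012)|np.isnan(W0[...,2]))&win(W,tx-.13,tx+.13,ty-.13,ty+.13,.0,.3))
    M=W[m]; a=np.radians(tyaw); R=np.array([[np.cos(a),np.sin(a)],[-np.sin(a),np.cos(a)]])
    L=(M[:,:2]-[tx,ty])@R.T*1000; Z=M[:,2]*1000
    for s in(1,-1):
        k=(L[:,1]*s>0)
        if k.sum()<20: continue
        z1=np.percentile(Z[k],1); k&=(Z>z1+3)&(Z<z1+28); print(n,'finger',s,k.sum(),'zmin',z1.round(1),'x',np.percentile(L[k,0],[5,95]).round(1),'y',np.percentile(L[k,1],[5,95]).round(1))
if __name__=='__main__':
    tip(.4925,-.3327,-24,sys.argv[1]); rel(.4925,-.3327,.015,-24)
E
python3 tip.py 4
```

```text
scene finger 1 55 zmin 91.6 x [ 2.5 19.4] y [40.9 53. ]
scene finger -1 52 zmin 80.7 x [ 8.8 20.1] y [-50.9 -45.5]
top finger 1 15 zmin 91.4 x [-4.6 -0. ] y [39.4 50.4]
t 3.45 pos [ 0.4984 -0.3399  0.0279] tilt [0.0062 0.0085] yaw -23.89 dx dy dz(mm) [-8.3 -4.2 12.9] turn 0.11 F [0.3 0.4 0.3] w 1.0
```

Call:
{"api": "step_arm", "payload": {"steps": [[-8,0,8,0],[0,0,0,0]]}}

```text
time: 3.65
tool_pos: [0.4907, -0.3365, 0.0193]
tool_rot: [0.006, 0.978, -0.207, 0.008]
contact_force: [0.3, 0.6, -0.4]
gripper_width: 0.999
```

```bash
python3 tip.py 5; python3 -c "
from plant import *;import numpy as np
s=state();print(np.round(s['joint_pos'],4),s['time'])"
```

```text
scene finger 1 54 zmin 82.3 x [-5.7 10.8] y [42.9 53.3]
scene finger -1 53 zmin 71.3 x [-0.7 11.2] y [-51.5 -45.5]
top finger 1 16 zmin 84.3 x [-12.5  -7.8] y [38.9 50. ]
t 3.75 pos [ 0.4921 -0.3376  0.0208] tilt [0.0069 0.0098] yaw -23.88 dx dy dz(mm) [-1.6 -4.6  5.8] turn 0.12 F [-0.4 -0.4  0.2] w 0.998
[-0.7246  0.1366  1.8279 -0.0026  1.1533  1.264 ] 3.75
```

Call:
{"api": "step_arm", "payload": {"steps": [[-2,0,15,0],[0,0,13,0],[0,0,0,0]]}}

```text
time: 4.05
tool_pos: [0.4906, -0.3373, -0.0095]
tool_rot: [0.007, 0.978, -0.207, 0.01]
contact_force: [-0.1, -0.3, -0.2]
gripper_width: 1.0
```

```bash
python3 tip.py 6; python3 - <<'E'
import cv2,numpy as np
a=cv2.imread('pics/scene6.png')[90:240,110:260];b=cv2.imread('pics/scene1.png')[60:210,110:260]
cv2.imwrite('pics/c6.png',cv2.convertScaleAbs(cv2.resize(np.hstack([a,b]),(800,400),interpolation=2),alpha=1.6))
E
```

```text
scene finger 1 44 zmin 55.7 x [-6.3 11.1] y [39.9 52.1]
scene finger -1 49 zmin 41.1 x [-0.5 11. ] y [-51.9 -45.6]
top finger 1 7 zmin 58.3 x [-13.7  -8.7] y [38.8 49.2]
t 4.15 pos [ 0.4915 -0.338  -0.0078] tilt [0.0076 0.011 ] yaw -23.88 dx dy dz(mm) [ -1.2  -5.3 -22.8] turn 0.12 F [ 0.4 -0.   1.1] w 0.998
```

View pics/c6.png

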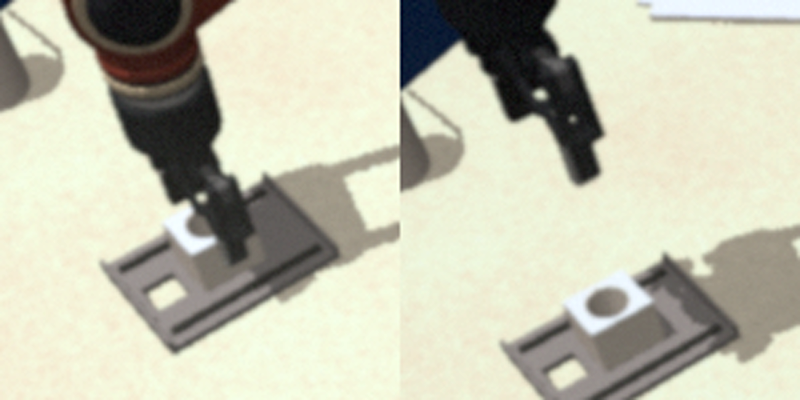

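The camera puts the open fingertips at z≈41–45 mm, straddling the hub (left crop, tip at (237,262)). The reported TCP z of -8 mm is therefore about 37 mm too low. I'll trust the camera and the contact force for height.

Call:
{"api": "step_arm", "payload": {"steps": [[0,0,9,0],[0,0,8,0],[0,0,0,0]]}}

```text
time: 4.45
tool_pos: [0.4925, -0.3389, -0.0255]
tool_rot: [0.008, 0.978, -0.207, 0.012]
contact_force: [-0.9, -0.1, 0.1]
gripper_width: 0.998
```

```bash
python3 tip.py 7
```

```text
scene finger 1 38 zmin 41.4 x [-3.5 12.7] y [39.3 51.8]
scene finger -1 40 zmin 33.3 x [ 3.3 13. ] y [-54.2 -46.8]
top finger 1 10 zmin 43.2 x [-13.1  -7.5] y [37.6 58.9]
t 4.55 pos [ 0.493  -0.3394 -0.0245] tilt [0.0083 0.0123] yaw -23.88 dx dy dz(mm) [ -3.2  -5.9 -39.5] turn 0.12 F [ 0.4 -0.1  0.3] w 1.002
```

Call:
{"api": "step_arm", "payload": {"steps": [[-4,0,0,0],[0,0,0,0],[0,0,0,0],[0,0,0,0],[0,0,0,0],[0,0,0,0],[0,0,0,0],[0,0,0,0]], "claw": 0}}

```text
time: 5.35
tool_pos: [0.4897, -0.338, -0.0233]
tool_rot: [0.009, 0.978, -0.207, 0.013]
contact_force: [0.4, -1.3, -0.9]
gripper_width: 0.579
```

```bash
python3 tip.py 8
```

```text
scene finger 1 138 zmin 69.8 x [-12.5  14.2] y [15.8 57.8]
scene finger -1 49 zmin 49.6 x [ 4.8 28.7] y [-56.  -25.9]
top finger 1 35 zmin 7.6 x [-26.4  28.8] y [18.3 19.6]
t 5.45 pos [ 0.4897 -0.338  -0.0233] tilt [0.0086 0.0132] yaw -23.89 dx dy dz(mm) [  0.4  -6.  -38.3] turn 0.11 F [ 0.4  1.  -0.1] w 0.579
```

Call:
{"api": "step_arm", "payload": {"steps": [[0,0,-10,0],[0,0,-20,0],[0,0,-30,0],[0,0,-30,0],[0,0,-30,0],[0,0,-20,0],[0,0,0,0]]}}

```text
time: 6.15
tool_pos: [0.4836, -0.3325, 0.1204]
tool_rot: [0.007, 0.978, -0.207, 0.01]
contact_force: [0.2, -1.2, -2.6]
gripper_width: 0.58
```

```bash
cat > tray.py <<'E'
from m import *; from go import rel
import sys
def tray(x0,x1,y0,y1,z0,z1,tag):
  for n in('top','scene'):
    p,d,W,K,T=grab(n,n+tag+'.png'); g=p.max(2)
    m=big(cv2.morphologyEx((win(W,x0,x1,y0,y1,z0,z1)).astype(np.uint8),cv2.MORPH_OPEN,np.ones((3,3)))>0)
    M=W[m]; A=np.c_[M[:,:2],np.ones(len(M))]
    k=np.ones(len(M),bool)
    for _ in range(8):
        c=np.linalg.lstsq(A[k],M[k,2],rcond=None)[0]; k=np.abs(A@c-M[:,2])<.004
    print(n,'rect',rect(W,m),'plane slope deg',np.degrees(c[:2]).round(2),'inl',k.mean().round(2),'z at c',(c@[*(np.array(rect(W,m)[1])/1000),1]).round(4))
E
python3 - <<'E'
from tray import *
rel(.525,.222,0,0)
tray(.36,.63,-.47,-.2,.06,.155,'9')
W=grab('scene')[2]
for a in range(60,230,10):
    k=(W[...,0]>.36)&(W[...,0]<.63)&(W[...,1]>-.47)&(W[...,1]<-.2)&(W[...,2]*1000>=a)&(W[...,2]*1000<a+10);print(a,k.sum(),end=' ')
E
```

```text
t 6.15 pos [ 0.4836 -0.3325  0.1204] tilt [0.0071 0.0095] yaw -23.87 dx dy dz(mm) [-186.6 -523.8  120.4] turn -23.87 F [ 0.2 -1.2 -2.6] w 0.58
top rect (3060, array([ 486.7, -327.8]), array([112.1, 163.1]), 65.3, array([ 0.4894, -0.3115])) plane slope deg [-0.31  0.27] inl 0.97 z at c 0.1514
scene rect (2321, array([ 485.4, -332.3]), array([124.1, 168. ]), 65.9, array([ 0.4938, -0.3187])) plane slope deg [-0.5   0.24] inl 0.93 z at c 0.1504
60 0 70 0 80 0 90 0 100 0 110 0 120 0 130 26 140 1984 150 639 160 131 170 152 180 140 190 240 200 71 210 94 220 109
```

Call:
{"api": "step_arm", "payload": {"steps": [[-8,-18,0,-4],[-12,-32,0,-7],[-5,-40,0,-7],[4,-40,0,-6],[5,-40,0,0],[5,-40,0,0],[5,-40,0,0],[5,-40,0,0]]}}

```text
time: 7.1
tool_pos: [0.4993, -0.0267, 0.0937]
tool_rot: [0.0, 1.0, 0.005, -0.009]
contact_force: [1.0, -0.7, -2.5]
gripper_width: 0.58
```

```bash
python3 go.py .5225 .2205 .09 0
```

```text
t 7.1 pos [ 0.4993 -0.0267  0.0937] tilt [ 0.     -0.0088] yaw 0.54 dx dy dz(mm) [  25.6 -246.9    3.7] turn 0.54 F [ 1.  -0.7 -2.5] w 0.58
```

Call:
{"api": "step_arm", "payload": {"steps": [[0,0,-25,0],[0,0,0,0]]}}

```text
time: 7.3
tool_pos: [0.4963, -0.0208, 0.1136]
tool_rot: [-0.002, 1.0, 0.009, -0.013]
contact_force: [1.1, -0.8, -1.4]
gripper_width: 0.577
```

```bash
python3 - <<'E'
from tray import *
tray(.38,.62,-.16,.11,.085,.165,'10')
rel(.5225,.2205,.12,0)
E
```

```text
top rect (1919, array([448.2, -25.8]), array([112.4,  70.9]), 89.6, array([ 0.4418, -0.0253])) plane slope deg [-3.13  0.6 ] inl 0.92 z at c 0.1473
scene rect (2738, array([497.6, -21.6]), array([172.1, 121.8]), 1.0, array([ 0.5268, -0.0095])) plane slope deg [-3.63  0.79] inl 0.8 z at c 0.1424
t 7.4 pos [ 0.4933 -0.0212  0.1097] tilt [-0.0025 -0.017 ] yaw 0.87 dx dy dz(mm) [  32.8 -241.2  -10.3] turn 0.87 F [-0.3  0.2 -2.7] w 0.578
```

Call:
{"api": "step_arm", "payload": {"steps": [[5,-25,-4,0.9],[5,-38,-4,0],[5,-38,-4,0],[5,-38,-4,0],[5,-38,-4,0],[5,-30,-3,0],[0,-20,0,0],[0,0,0,0]]}}

```text
time: 8.2
tool_pos: [0.5199, 0.204, 0.1145]
tool_rot: [-0.001, 1.0, -0.01, -0.029]
contact_force: [1.0, -0.8, -2.5]
gripper_width: 0.582
```

```bash
python3 - <<'E'
from tray import *
tray(.4,.67,.09,.36,.11,.185,'11')
rel(.525,.222,.12,0)
E
```

```text
top rect (1616, array([522.2, 166.9]), array([ 49.9, 170.4]), 89.8, array([0.5294, 0.1614])) plane slope deg [-5.08  0.85] inl 0.89 z at c 0.1449
scene rect (3210, array([551.7, 201.2]), array([119.9, 117.1]), 88.6, array([0.5642, 0.2032])) plane slope deg [-5.33  0.65] inl 0.76 z at c 0.1435
t 8.3 pos [0.5198 0.202  0.1145] tilt [ 0.    -0.029] yaw -1.24 dx dy dz(mm) [  4.8 -20.1  -5.5] turn -1.24 F [ 0.1 -0.3 -2.5] w 0.579
```

Call:
{"api": "step_arm", "payload": {"steps": [[3,-20,-3,-1.2]]}}

```text
time: 8.4
tool_pos: [0.5228, 0.2191, 0.1157]
tool_rot: [0.001, 1.0, -0.002, -0.03]
contact_force: [1.0, -0.2, -2.2]
gripper_width: 0.583
```

```bash
cat > fit.py <<'E'
# tray hub top & plate vs. known shape: ICP-free fit of plate plane + edges
from m import *; from go import rel
import sys
tag=sys.argv[1]; zl=float(sys.argv[2]); zh=float(sys.argv[3])
ims=[]
for n in('top','scene'):
    p,d,W,K,T=grab(n,n+tag+'.png'); g=p.max(2)
    m=big(win(W,.42,.66,.12,.33,zl+.025,zh+.06)&(g>110)); print(n,'hub-white',rect(W,m),'z',np.nanmedian(W[m][:,2]).round(4))
    m=win(W,.40,.68,.10,.345,zl,zh)&(g<140); M=W[m];A=np.c_[M[:,:2],np.ones(len(M))];k=np.ones(len(M),bool)
    for _ in range(10):
        c=np.linalg.lstsq(A[k],M[k,2],rcond=None)[0]; k=np.abs(A@c-M[:,2])<.005
    mm=np.zeros(m.shape,bool);mm[m]=k
    print(n,'plate',rect(W,big(mm)),'slope deg',np.degrees(c[:2]).round(2),'z at .525,.222',(c@[.525,.222,1]).round(4))
    q=cv2.cvtColor(p,cv2.COLOR_RGB2BGR); q=q[150:310,160:320] if n=='top' else q[170:350,330:510]
    ims.append(cv2.resize(q,(400,400),interpolation=2))
cv2.imwrite('pics/fit'+tag+'.png',cv2.convertScaleAbs(np.hstack(ims),alpha=1.7))
rel(.525,.222,.0,0)
E
python3 fit.py 12 .115 .165
```

```text
top hub-white (11, array([555.2, 196.6]), array([3.9, 5.9]), 1.2, array([0.5554, 0.1964])) z 0.1909
top plate (1597, array([524.9, 187.6]), array([ 58.5, 168. ]), 89.7, array([0.5294, 0.1776])) slope deg [-5.3   0.47] z at .525,.222 0.1465
scene hub-white (309, array([539.4, 221.7]), array([50.1, 47.1]), 87.2, array([0.5512, 0.2206])) z 0.1936
scene plate (2419, array([551.9, 221.4]), array([120.1, 105.7]), 89.9, array([0.5626, 0.2234])) slope deg [-5.32  0.6 ] z at .525,.222 0.1486
t 8.5 pos [0.5235 0.2214 0.1165] tilt [-0.0003 -0.0294] yaw -0.08 dx dy dz(mm) [  1.5  -0.6 116.5] turn -0.08 F [ 0.1  0.  -1.7] w 0.577
```

View pics/fit12.png

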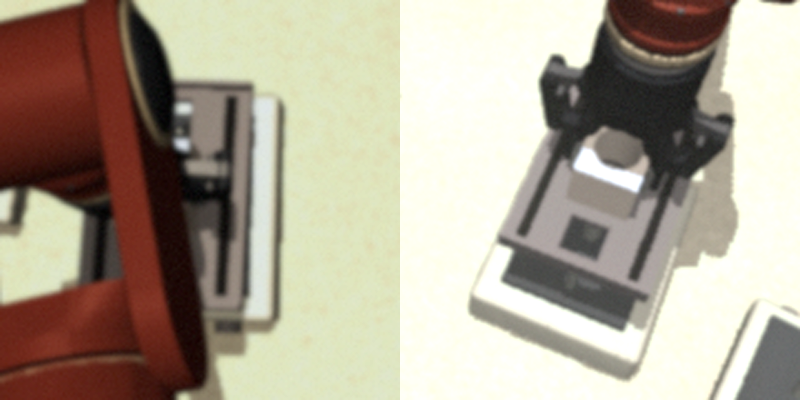

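Call:
{"api": "step_arm", "payload": {"steps": [[2,0,25,0],[1,0,20,0]]}}

```text
time: 8.7
tool_pos: [0.527, 0.2191, 0.0735]
tool_rot: [-0.0, 1.0, -0.002, -0.026]
contact_force: [0.2, 0.2, -2.8]
gripper_width: 0.577
```

```bash
python3 fit.py 13 .066 .116
```

```text
top hub-white (5, array([557.4, 196.3]), array([2.5, 3.7]), 87.5, array([0.5578, 0.1961])) z 0.1495
top plate (1403, array([528.1, 183.6]), array([168.7,  53.3]), 0.7, array([0.5345, 0.177 ])) slope deg [-4.69  0.72] z at .525,.222 0.1049
scene hub-white (277, array([542.2, 217.6]), array([49.6, 45.2]), 87.4, array([0.5533, 0.2166])) z 0.1475
scene plate (2194, array([554.3, 217.2]), array([120.2, 103.2]), 89.8, array([0.5651, 0.2191])) slope deg [-5.36  0.5 ] z at .525,.222 0.1026
t 8.8 pos [0.5249 0.2186 0.0713] tilt [ 0.0002 -0.0288] yaw -0.27 dx dy dz(mm) [ 0.1 -3.4 71.3] turn -0.27 F [-0.4  0.8 -2.8] w 0.575
```

View pics/fit13.png

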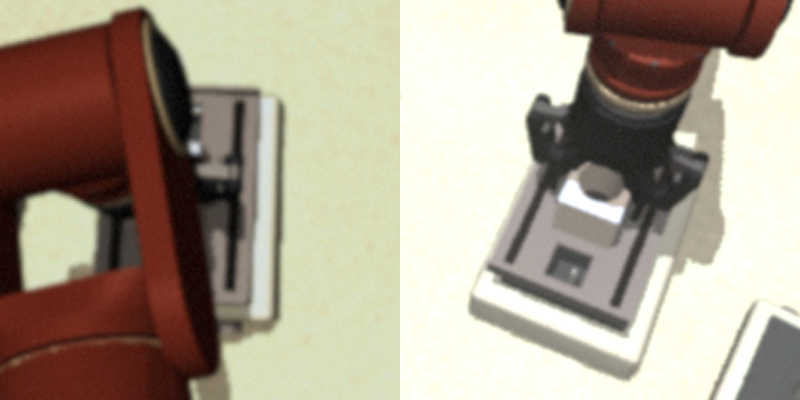

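Call:
{"api": "step_arm", "payload": {"steps": [[1,-4,12,-0.3],[1,0,10,0]]}}

```text
time: 9.0
tool_pos: [0.5275, 0.2214, 0.0504]
tool_rot: [-0.0, 1.0, -0.001, -0.027]
contact_force: [0.5, -0.3, -3.1]
gripper_width: 0.577
```

```bash
python3 fit.py 14 .05 .095
```

```text
top hub-white (7, array([559.6, 198.4]), array([4.1, 4.2]), 54.0, array([0.5593, 0.1983])) z 0.126
top plate (1311, array([528.5, 185.4]), array([166. ,  51.3]), 0.8, array([0.535 , 0.1793])) slope deg [-4.86  0.6 ] z at .525,.222 0.0817
scene hub-white (268, array([545.5, 220.2]), array([50.1, 40.7]), 86.9, array([0.5549, 0.2196])) z 0.1263
scene plate (2123, array([558.3, 219.9]), array([120.4, 104.5]), 89.4, array([0.5671, 0.2219])) slope deg [-5.23  0.58] z at .525,.222 0.0816
t 9.1 pos [0.5268 0.2212 0.0496] tilt [ 0.0002 -0.0279] yaw -0.08 dx dy dz(mm) [-1.8 -0.8 49.6] turn -0.08 F [ 0.3  0.7 -2.6] w 0.577
```

Call:
{"api": "step_arm", "payload": {"steps": [[-2,-1,4,0],[0,0,3,0],[0,0,2,0]]}}

```text
time: 9.4
tool_pos: [0.5257, 0.2225, 0.0424]
tool_rot: [-0.0, 1.0, -0.001, -0.026]
contact_force: [-3.9, -0.5, 7.0]
gripper_width: 0.579
```

Call:
{"api": "step_arm", "payload": {"steps": [[0,0,2,0],[0,0,2,0]]}}

```text
time: 9.6
tool_pos: [0.5278, 0.223, 0.042]
tool_rot: [-0.0, 1.0, -0.001, -0.024]
contact_force: [-2.7, 0.5, 3.8]
gripper_width: 0.581
```

```bash
python3 fit.py 15 .05 .085
```

```text
top hub-white (7, array([557.9, 199.5]), array([3.8, 4.2]), 1.7, array([0.5583, 0.1996])) z 0.1186
top plate (1310, array([530.4, 185.3]), array([166.8,  53.7]), 2.7, array([0.535 , 0.1811])) slope deg [-4.36  0.54] z at .525,.222 0.0733
scene hub-white (260, array([544. , 222.2]), array([50.4, 43.5]), 86.5, array([0.5553, 0.2213])) z 0.1197
scene plate (2080, array([558.8, 222.2]), array([120. , 106.7]), 89.7, array([0.568 , 0.2239])) slope deg [-4.56  0.51] z at .525,.222 0.0746
t 9.7 pos [0.5279 0.2231 0.0419] tilt [-0.0002 -0.0235] yaw -0.06 dx dy dz(mm) [-2.9  1.1 41.9] turn -0.06 F [-2.4  0.6  5.8] w 0.58
```

Call:
{"api": "step_arm", "payload": {"steps": [[-1,0,4,0],[0,0,4,0],[0,0,4,0]]}}

```text
time: 10.0
tool_pos: [0.5309, 0.2247, 0.0374]
tool_rot: [-0.001, 1.0, -0.0, -0.019]
contact_force: [-5.0, -0.4, 10.3]
gripper_width: 0.576
```

Call:
{"api": "step_arm", "payload": {"steps": [[-1,0,4,0],[0,0,4,0],[0,0,4,0]]}}

```text
time: 10.3
tool_pos: [0.5309, 0.2249, 0.0362]
tool_rot: [-0.0, 1.0, -0.0, -0.019]
contact_force: [-14.1, -6.1, 21.1]
gripper_width: 0.579
```

```bash
python3 fit.py 16 .05 .083
```

```text
top hub-white (6, array([560.3, 201.3]), array([2.4, 4.2]), 87.4, array([0.5602, 0.2014])) z 0.1153
top plate (1347, array([533.7, 188.6]), array([165.3,  53.6]), 1.8, array([0.5393, 0.183 ])) slope deg [-0.13  0.05] z at .525,.222 0.0676
scene hub-white (246, array([554.2, 223.8]), array([50.5, 25.7]), 89.4, array([0.5573, 0.2233])) z 0.1161
scene plate (2032, array([561.7, 223.5]), array([120. , 106.8]), 89.7, array([0.5715, 0.225 ])) slope deg [-0.47  0.02] z at .525,.222 0.0689
t 10.4 pos [0.5309 0.2249 0.0362] tilt [-0.0005 -0.0188] yaw -0.03 dx dy dz(mm) [-5.9  2.9 36.2] turn -0.03 F [-13.8  -5.4  20.7] w 0.578
```

Call:
{"api": "step_arm", "payload": {"steps": [[-1,0,0,0],[0,0,0,0]]}}

```text
time: 10.6
tool_pos: [0.5304, 0.2252, 0.0374]
tool_rot: [-0.001, 1.0, -0.0, -0.018]
contact_force: [-0.3, 1.3, -2.5]
gripper_width: 0.582
```

Call:
{"api": "step_arm", "payload": {"steps": [[0,0,0,0],[0,0,0,0],[0,0,0,0],[0,0,0,0],[0,0,0,0],[0,0,0,0]], "claw": 100}}

```text
time: 11.2
tool_pos: [0.5306, 0.2255, 0.0363]
tool_rot: [-0.001, 1.0, -0.0, -0.018]
contact_force: [-1.2, 0.1, 0.4]
gripper_width: 1.003
```

```bash
python3 fit.py 17 .05 .083
```

```text
top hub-white (1, array([560. , 202.1]), array([0., 0.]), 0.0, array([0.56  , 0.2021])) z 0.1164
top plate (639, array([489.9, 183.6]), array([73. , 40.5]), 1.1, array([0.4904, 0.1817])) slope deg [-0.18  0.06] z at .525,.222 0.0675
scene hub-white (282, array([545. , 223.7]), array([42.2, 49.8]), 0.4, array([0.5538, 0.223 ])) z 0.1159
scene plate (2314, array([558.4, 223.9]), array([119.8, 126.9]), 89.9, array([0.5719, 0.2254])) slope deg [ 0.1 -0. ] z at .525,.222 0.0684
t 11.3 pos [0.5306 0.2254 0.0363] tilt [-0.0013 -0.018 ] yaw -0.02 dx dy dz(mm) [-5.6  3.4 36.3] turn -0.02 F [-0.3 -0.1  0.6] w 0.995
```

Call:
{"api": "step_arm", "payload": {"steps": [[0,0,-15,0],[0,0,-25,0],[0,0,-40,0],[0,0,-40,0],[0,40,-20,0],[0,45,0,0],[0,45,0,0],[0,45,0,0]]}}

```text
time: 12.1
tool_pos: [0.5378, 0.0494, 0.1917]
tool_rot: [-0.001, 1.0, 0.005, -0.013]
contact_force: [1.1, 0.5, -0.1]
gripper_width: 1.001
```

Call:
{"api": "step_arm", "payload": {"steps": [[0,45,0,0],[0,45,0,0],[0,45,0,0],[0,0,0,0],[0,0,0,0]]}}

```text
time: 12.6
tool_pos: [0.5399, -0.0965, 0.2001]
tool_rot: [0.001, 1.0, 0.002, -0.008]
contact_force: [-0.3, 0.1, 0.3]
gripper_width: 0.999
```

```bash
python3 fit.py 18 .05 .083; python3 - <<'E'
from m import *
W=np.load('top0.npy');p,d,V,K,T=grab('top','top19.png')
for X in(W,V): print('plain hub',rect(X,big(win(X,.42,.62,-.13,.03,.046,.07))))
E
```

```text
top hub-white (538, array([533.8, 224.5]), array([60.3, 50.3]), 0.0, array([0.5334, 0.2251])) z 0.1151
top plate (3549, array([534.9, 224.3]), array([120.7, 166.6]), 89.9, array([0.5294, 0.2218])) slope deg [-0.07  0.12] z at .525,.222 0.0675
scene hub-white (555, array([535.4, 223.9]), array([62.5, 50. ]), 0.4, array([0.5357, 0.2238])) z 0.1159
scene plate (3277, array([533.5, 223.8]), array([120. , 164.4]), 89.9, array([0.5371, 0.2255])) slope deg [-0.09 -0.01] z at .525,.222 0.0686
t 12.7 pos [ 0.54   -0.0954  0.1999] tilt [ 0.0008 -0.0078] yaw 0.31 dx dy dz(mm) [ -13.3 -317.5  199.9] turn 0.31 F [1.4 0.7 0.3] w 0.997
plain hub (503, array([513.8, -53.8]), array([60.1, 50.5]), 11.7, array([ 0.5137, -0.0537]))
plain hub (348, array([513.6, -53.6]), array([60.1, 49.7]), 11.1, array([ 0.5181, -0.0455]))
```

View pics/fit18.png

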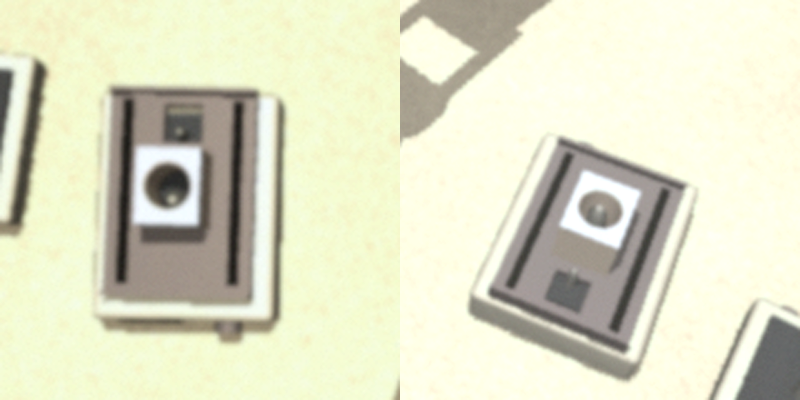

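The last view shows the tray flat on the shaker. The shaft is visible inside the hub bore (top crop (170,188)) and the pin is inside the square opening ((180,130)). The gripper is clear and the plain tray is unmoved.

```bash
python3 -c "
from plant import *
print(job_done())"
```

```text
the job is handed in; nothing more can be done
None
```

I gripped the flask tray with the square opening by its hub, carried it to the larger shaker and lowered it over the shaft. I then let go, backed the gripper clear and handed the job in at about 13 s of the 35 s allowed.

**Passed in the last pictures:**
- **Height and tilt:** the tray lies flat, with slope at most about 0.1°. The plate top is at 68 mm and the hub top at about 115.5 mm, both matching fully home.
- **Alignment:** yaw is within about 0.5° of the shaker. The shaft shows in the bore and the pin in the square opening.
- **Plain tray:** its hub is within 0.3 mm of where it started.
- **Gripper:** it is open and well away from everything.

**Off or in disagreement:**
- **Not centred:** the tray sits about 6–12 mm (two cameras) towards the pin from shaft centre. The bore leaves 10 mm of play, so it may be resting against the shaft. I left it because it was flat and fully down.
- **Reported height:** the arm's own height reading was about 37 mm lower than the cameras showed at the grasp. I used the cameras and contact force for height instead.
- **Tilt on the way:** the tray tipped to about 5° while carried. Its front edge touched the drive plate first, and it levelled under a light press. The highest force I read was about 26 N, mostly downward.

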